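# Draw a split wooden bangle shut with the turnbuckle press

### The job

Two small turnbuckle presses stand on the jewellery bench; one holds a wooden bangle in two halves, the other is empty. On the press with the bangle, swing the turnbuckle's short bar over from the side where it leans, past upright and fully down to its stop on the other side, towards the bangle, so that both jaws draw in and the halves meet. Leave the empty press's turnbuckle as it is.

Things in the scene. Friction and masses are not known exactly. Their poses are not given: they have to be found in the camera images.
- press: Fixed press with the split dark bangle (80 wide, top 49 high, centred at x +75). Plywood base x -60..140, y +-125, 15 thick; two brown wooden jaws (tops 60 high) joined by a level steel turnbuckle, 68 long, 20 thick. Origin on the bench under the turnbuckle's middle; y runs along its axis, 50 above the bench; x points away from the robot within 0.35 rad, towards the bangle. All mm.
- turnbuckle (a joint): Turn of that turnbuckle, rad: 0 jaws open, 1.40 stop, halves meet; starts at 0 to 0.25. Its 8 mm bar stands at mid-body across the axis: at 0 it leans 0.50 rad from upright to the press's -x side, at 0.50 upright, at 1.40 leans 0.90 to +x. Each jaw draws in 5.7 mm per rad. Stiff by 0.1 N m (2 to 5 N on the bar, pushed to +x), no spring: stays where left.
- turnbuckle_tip (a point): Centre of the 14 mm ball on the end of that bar, 60 mm from the turnbuckle axis, at y = 0 of the press, 87 to 110 mm above the bench. A finger whose tip is about 20 mm above the axis can push the bar across in one straight stroke.
- spare_turnbuckle_tip (a point): Centre of the ball on the bar of the other press, same make and size but holding no bangle. To be left alone.

How it is judged:
By the outcome, as a careful person would: the job done as asked, in the order asked, and still so for the second after the job is handed in, with the robot touching nothing.
It also fails if it takes over 27 s, if anything falls off the work surface, if the arm or the gripper's body presses on something with over 40 N, if the wrist force passes 120 N, or if a joint passes its speed limit or range.

### The arm

A 6-joint arm with a two-finger parallel gripper is mounted at the origin on the work surface. World frame = base frame: x ahead of the robot, y to its left, z up, the work surface at z = 0. Lengths are in m, angles in degrees, forces in N, time in s.
With the tool pointing down it reaches from about 0.25 to 0.8 m from the base axis. Payload 3.9 kg.
Tool frame: the origin (TCP) lies on the centre line of the jaws, within the pads' length; the fingertips stand 25 mm ahead of it and the grasp point (between the pads) lies 6 mm ahead of it; x points along the fingers, y is the direction in which the jaws open and shut, and the axes are right-handed (so a half turn about x gives the same grasp; the last joint's range is limited). The gripper opens to 85 mm and grips with 20 to 120 N. Pads are 22 mm wide; open, the fingers measure 114 mm over their backs; the gripper's body (76 mm by 85 mm) begins 54 mm behind the grasp point. The pads swing forward as they close: fully open they stand 13 mm farther back than shut.
Start: joints at [-72.995, 14.897, -7.913, 67.191, 0, 90], TCP at [0.154, -0.502, 0.256] pointing down, gripper open.
Joint ranges: [-159.42, 159.42], [-47.68, 98.78], [-73.54, 78.23], [-108.79, 121.32], [-90, 84.71], [-180, 180]. Speed limits (degrees/s): [147.25, 147.25, 180, 180, 180, 180].

### API

Orientations are given as [roll, pitch, yaw] about the fixed x, y, z axes, in that order (R = Rz(yaw) Ry(pitch) Rx(roll)).
In Python, from rig import ctrl gives the robot as it stands.
- The arm moves only by the tool carry_out, never from a script. Its argument "deltas" is one flat list of numbers, 5 for each row, row after row: the shift along the tool's x, y, z in mm, then the turn about the tool's x in rad, then the closure in counts, from 0 (fully open) to 255 (shut). In form: [tx, ty, tz, roll, claw, tx, ty, tz, roll, claw, ...]. A call has 1 to 5 rows; each row is the pose to reach, as a shift and turn from the pose commanded when the call began, along the tool's axes at that moment; what a row does not reach only later rows make up. A row lasts 1/8 s, in which the tool goes at most 62.5 mm and 10.7 degrees, less where a joint would pass 70% of its speed; a pose out of reach is approached as far as the arm can. A call with a gripper value outside its range is refused whole. The fingers move at their own pace and stop on an object; the grip force is fixed at half the most. Time passes only in rows, so rows that repeat a pose let the fingers close. It gives the time, the measured TCP pose, the force and the opening at its end, in the units of the state.
- ctrl.get_obs(): the state, without advancing time (a new reading comes with each control period).
- ctrl.read_camera(name): name is "side" or "top"; returns a dict with "frame" (480x640x3 uint8, red, green, blue), "vertical_fov" (degrees; the focal length in pixels is half the picture's height over the tangent of half this angle, whatever the lens; pixels are square), "cx", "cy" (the principal point, pixels), "position" and "rotation" of the camera in the world. Camera axes: x right, y up, looking along -z (the intrinsics and any distortion apply to the point x, -y, -z); pixel columns grow to the right and rows downward; lengths in m; the calibration is good to about 2 mm. A picture is of the moment at which its call begins. There is no depth.
- ctrl.close_job(): hands the job in, once; it reports no verdict.
Trained networks look in the newest picture that a camera, given by its name, has taken for a name from the list of things; names that differ only in an ending like _2 or _b are one class to them, and where a whole thing is asked for, a point or a joint stands for the part that bears it (a point fixed in the world has none). Each returns a list of dicts, best first, with "p" (0 to 1); they miss things now and then, are a little off and sometimes report something else, mostly with a low value. They report only what shows in the picture. A call takes as long as a camera call.
- ctrl.masks_of(query, camera): "region" (480x640 bool, what is visible of it).
- ctrl.place_of(query, camera): "at" ([x, y, z] in m, in world coordinates, good to about 4 mm: a listed point, or the origin of a listed thing).
The state is a dict: "t": time; "joint_positions": joint angles; "joint_velocities": joint speeds; "effort": joint torques, N m; "eef_pos": TCP position; "tcp_rot": TCP orientation; "ft_force": force on the tool from outside, world axes, zero at the start; "ft_torque": the same for the moment, N m; "width": finger opening in m.
Only numpy, scipy, OpenCV 4.12 (cv2) and the standard library are available. Lean on these libraries where they do the work, as an engineer would, in place of code of your own. Each camera call takes 0.05 s, during which the arm holds its last target.

## Working session

There is one attempt and no reset: what is moved stays moved. The work goes in short steps, Python scripts to look and compute and a tool call to move; the robot and the scene stay as the last step left them, time stands still between calls to the robot, and variables do not carry over. Pictures are saved under pics/ and viewed, and the job is handed in when it is done.

Besides the shell and the picture viewer there is one more tool, called after "Request:" in YAML: its name, and indented under it one key for each argument. carry_out: Moves the arm, as the interface text tells. Its arguments: {"type":"object","properties":{"deltas":{"type":"array"}},"required":["deltas"]}

```bash
mkdir -p pics; python3 - <<'E'
from rig import ctrl
import cv2
for c in("side","top"):
    r=ctrl.read_camera(c); cv2.imwrite(f"pics/{c}0.png",r["frame"][:,:,::-1])
    print(c,{k:v for k,v in r.items() if k!="frame"})
    for q in("press","turnbuckle_tip","spare_turnbuckle_tip"):
        print(q,ctrl.place_of(q,c))
o=ctrl.get_obs();print(o)
E
```

```text
side {'vertical_fov': 53.015010871688034, 'cx': 320.40455946334026, 'cy': 248.30965014883495, 'position': array([ 0.16320337, -0.41994579,  0.67999319]), 'rotation': array([ 45.4244621 ,  -1.06308117, -41.81260614])}
press [{'at': [0.6205, 0.1926, -0.001], 'p': 0.92}]
turnbuckle_tip [{'at': [0.5913, 0.19, 0.1041], 'p': 0.55}]
spare_turnbuckle_tip [{'at': [0.5689, -0.2383, 0.1008], 'p': 0.72}]
top {'vertical_fov': 44.06252517866187, 'cx': 326.8438759331005, 'cy': 231.68346190671764, 'position': array([ 0.30776616, -0.02261175,  1.22337356]), 'rotation': array([ 12.1669288 ,  -0.13567448, -84.38330563])}
press [{'at': [0.6187, 0.1911, 0.0004], 'p': 0.82}]
turnbuckle_tip [{'at': [0.5938, 0.1944, 0.0985], 'p': 0.83}]
spare_turnbuckle_tip [{'at': [0.5662, -0.2367, 0.1047], 'p': 0.93}]
{'t': 0.4, 'joint_positions': array([-7.29953306e+01,  1.49047106e+01, -7.92256534e+00,  6.71902447e+01,
       -3.08697608e-03,  8.99998213e+01]), 'joint_velocities': array([ 0.08220912, -0.06766504,  0.21399987,  0.00570945, -0.05735624,
        0.02112513]), 'effort': array([-1.41896671e-04, -4.05164409e+01,  2.53867453e+01,  6.29827031e-03,
        3.11597319e-05, -3.22788324e-06]), 'eef_pos': array([ 0.15349466, -0.50196654,  0.25616649]), 'tcp_rot': array([-80.00778512,  89.98220942, 116.99706348]), 'ft_force': array([ 0.68090881, -0.37495025, -1.31125845]), 'ft_torque': array([-0.01493073, -0.01384849, -0.01046867]), 'width': 0.08547332872356424}
```

View pics/side0.png

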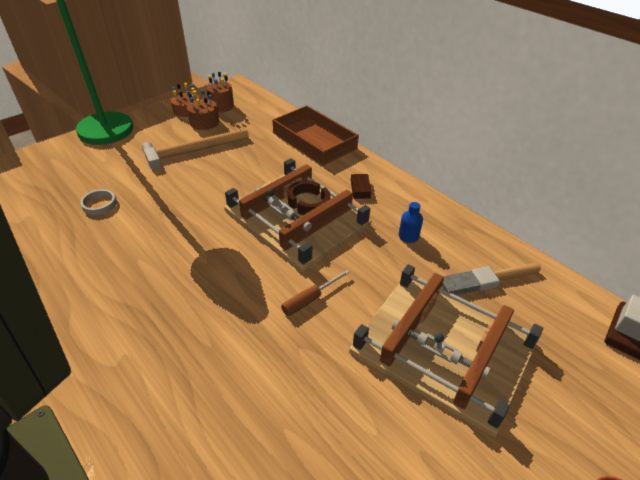

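View pics/top0.png

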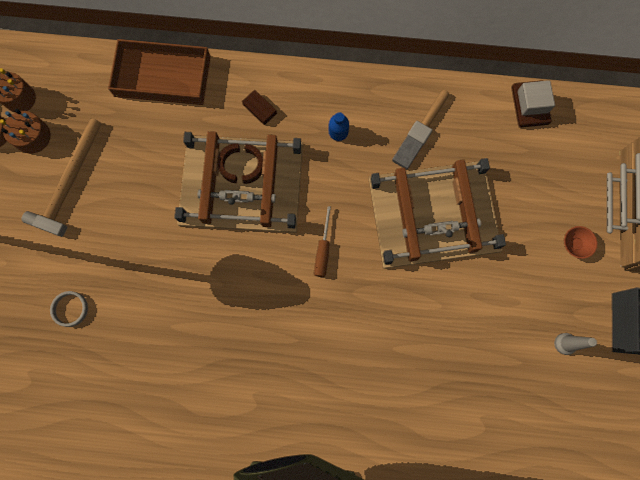

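```bash
cat > h.py <<'E'
import numpy as np
from scipy.spatial.transform import Rotation as Ro
def proj(r,P):
    R=Ro.from_euler('xyz',r["rotation"],degrees=True).as_matrix()
    p=(np.atleast_2d(P)-r["position"])@R
    f=240/np.tan(np.radians(r["vertical_fov"]/2))
    return np.c_[r["cx"]+f*p[:,0]/-p[:,2], r["cy"]-f*p[:,1]/-p[:,2]]
def pix(r,uv,z):
    R=Ro.from_euler('xyz',r["rotation"],degrees=True).as_matrix()
    f=240/np.tan(np.radians(r["vertical_fov"]/2))
    d=R@np.array([(uv[0]-r["cx"])/f,-(uv[1]-r["cy"])/f,-1]); return r["position"]+d*(z-r["position"][2])/d[2]
def press(o,yaw,P):
    c,s=np.cos(yaw),np.sin(yaw); P=np.array(P,float)/1000
    return np.c_[o[0]+c*P[:,0]-s*P[:,1],o[1]+s*P[:,0]+c*P[:,1],P[:,2]]
E
python3 - <<'E'
from rig import ctrl
from h import *
import cv2
boxes={"top":(165,115,150,125),"side":(215,150,165,125)}
for c in("side","top"):
    r=ctrl.read_camera(c); im=r["frame"][:,:,::-1].copy()
    x,y,w,h=boxes[c]; k=5
    z=cv2.resize(im[y:y+h,x:x+w],None,fx=k,fy=k,interpolation=cv2.INTER_CUBIC)
    for yaw,col in((0,(0,255,0)),(-0.05,(255,0,0))):
        for poly in ([(-60,-125,15),(140,-125,15),(140,125,15),(-60,125,15)],[(0,-34,50),(0,34,50)]):
            p=(proj(r,press((.6195,.192),yaw,poly))-[x,y]+.5)*k
            cv2.polylines(z,[p.astype(int)],True,col,1)
    z=cv2.resize(z,(750,int(750*z.shape[0]/z.shape[1])))
    cv2.imwrite(f"pics/{c}1.png",z)
E
```

```text
(no output)
```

View pics/top1.png

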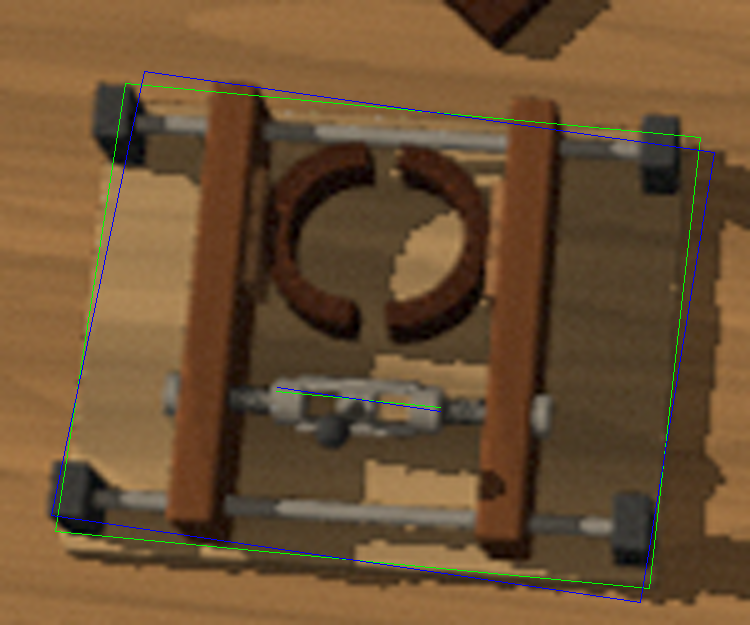

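View pics/side1.png

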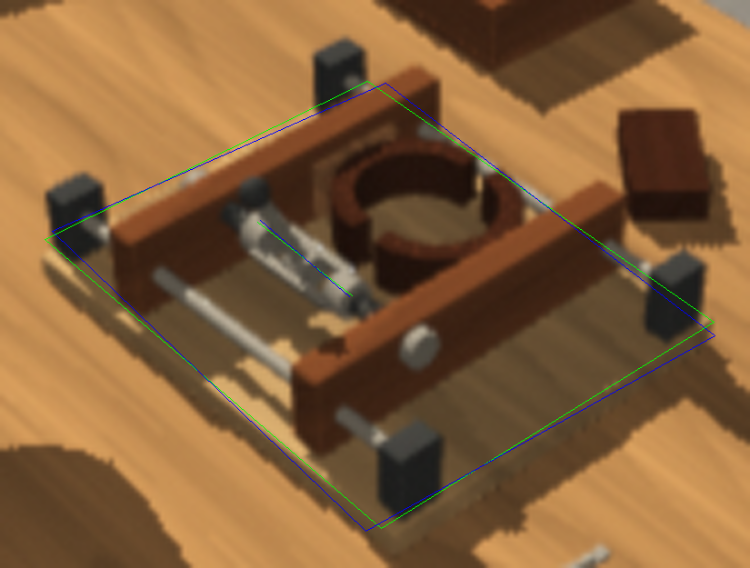

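```bash
cat >> h.py <<'E'
def to_tool(o,target):
    R=Ro.from_euler('xyz',o["tcp_rot"],degrees=True).as_matrix()
    return R, R.T@(np.array(target)-o["eef_pos"])*1000
E
python3 - <<'E'
from rig import ctrl
from h import *
o=ctrl.get_obs()
org=(.6195,.193);yaw=.04
P=press(org,yaw,[(-70,0,220)])[0]
R,d=to_tool(o,P);print(R.round(3),P,d.round(0))
print("tool y heading",np.degrees(np.arctan2(R[1,1],R[0,1])),"z heading",np.degrees(np.arctan2(R[1,2],R[0,2])))
import cv2
boxes={"top":(165,115,150,125),"side":(215,150,165,125)}
for c in("side","top"):
    r=ctrl.read_camera(c); im=r["frame"][:,:,::-1].copy()
    x,y,w,h=boxes[c]; k=5
    z=cv2.resize(im[y:y+h,x:x+w],None,fx=k,fy=k,interpolation=cv2.INTER_CUBIC)
    for poly in ([(-60,-125,15),(140,-125,15),(140,125,15),(-60,125,15)],[(0,-34,50),(0,34,50)],[(0,0,50),(-29,0,103)]):
            p=(proj(r,press(org,yaw,poly))-[x,y]+.5)*k
            cv2.polylines(z,[p.astype(int)],True,(0,255,0),1)
    cv2.imwrite(f"pics/{c}2.png",cv2.resize(z,(500,int(500*z.shape[0]/z.shape[1]))))
a=cv2.imread("pics/top2.png")
b=cv2.imread("pics/side2.png");m=max(a.shape[0],b.shape[0])
cv2.imwrite("pics/both2.png",cv2.resize(np.hstack([cv2.copyMakeBorder(i,0,m-i.shape[0],0,0,0) for i in(a,b)]),None,fx=.8,fy=.8))
E
```

```text
[[-0.     0.292 -0.956]
 [ 0.    -0.956 -0.292]
 [-1.    -0.     0.   ]] [0.54955599 0.19020075 0.22      ] [  36. -546. -581.]
tool y heading -72.99364055132972 z heading -162.99364050232512
```

View pics/both2.png

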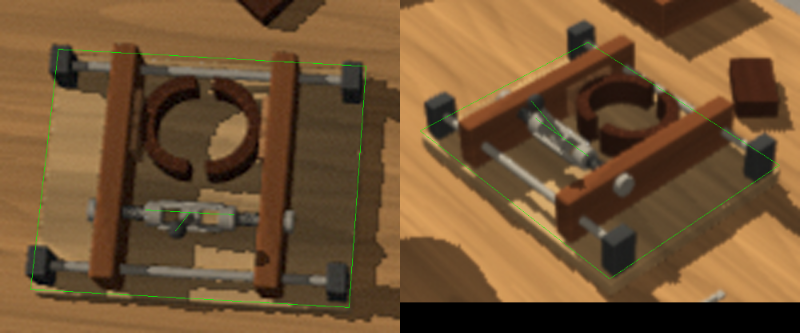

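Request:
carry_out:
  deltas: [3,-41,-44,-0.18,255,6,-82,-88,-0.36,255,8,-123,-131,-0.54,255,11,-164,-175,-0.72,255,14,-205,-219,-0.9,255]

```text
t: 1.23
eef_pos: [0.3038, -0.2404, 0.2426]
tcp_rot: [80.7, 89.9, -30.4]
ft_force: [0.9, -0.3, -0.4]
width: 0.0001
```

```bash
cat > s.py <<'E'
from rig import ctrl
from h import *
import sys
o=ctrl.get_obs()
P=press((.6195,.193),.04,[[float(a) for a in sys.argv[1:4]]])[0]
R,d=to_tool(o,P)
c,s=np.cos(.04),np.sin(.04);e=o["eef_pos"]-[.6195,.193,0]
print("t",o["t"],"press-frame mm",((c*e[0]+s*e[1])*1e3).round(1),((-s*e[0]+c*e[1])*1e3).round(1),(e[2]*1e3).round(1),"J",o["joint_positions"].round(0),"F",o["ft_force"].round(1),"w",o["width"])
print("tool delta",d.round(0),"z heading",np.degrees(np.arctan2(R[1,2],R[0,2])).round(1))
E
python3 s.py -70 0 220
```

```text
t 1.225 press-frame mm -332.8 -420.5 242.6 J [-38.   2. -26.  62.   0.  73.] F [ 0.9 -0.3 -0.4] w 0.00013650543160318687
tool delta [  23.   74. -490.] z heading -111.1
```

Request:
carry_out:
  deltas: [3,9,-59,-0.18,255,6,18,-118,-0.36,255,8,27,-177,-0.54,255,11,36,-236,-0.72,255,14,45,-296,-0.9,255]

```text
t: 1.85
eef_pos: [0.454, 0.0191, 0.2286]
tcp_rot: [43.6, 89.9, -15.9]
ft_force: [0.3, -1.2, -0.0]
width: -0.0002
```

```bash
python3 s.py -70 0 220
```

```text
t 1.85 press-frame mm -172.3 -167.2 228.6 J [  2.   9. -20.  61.  -0.  62.] F [ 0.3 -1.2 -0. ] w -0.00024807073950089333
tool delta [  9. 169. -99.] z heading -59.5
```

Remaining roll −1.08 rad; finish the travel and turn.

Request:
carry_out:
  deltas: [2,42,-25,-0.18,255,4,84,-50,-0.36,255,6,126,-75,-0.54,255,9,169,-99,-0.72,255,9,169,-99,-0.9,255]

```text
t: 2.48
eef_pos: [0.5512, 0.1908, 0.2185]
tcp_rot: [52.6, 89.9, 44.9]
ft_force: [0.3, -0.4, -0.9]
width: -0.0001
```

Request:
carry_out:
  deltas: [0,0,0,-0.18,255,0,0,0,-0.18,255]

```text
t: 2.72
eef_pos: [0.5495, 0.1878, 0.2191]
tcp_rot: [-162.8, 90.0, -160.9]
ft_force: [-0.4, 0.0, -0.6]
width: -0.0
```

```bash
python3 s.py -60 0 98
```

```text
t 2.725 press-frame mm -70.2 -2.4 219.1 J [19. 21. -4. 65. -0. 17.] F [-0.4  0.  -0.6] w -2.2511551719027017e-05
tool delta [121.   2.  10.] z heading 1.9
```

Request:
carry_out:
  deltas: [40,2,2,0,255,80,2,5,0,255,110,2,5,0,255,121,2,5,0,255,121,2,5,0,255]

```text
t: 3.35
eef_pos: [0.5542, 0.1896, 0.0982]
tcp_rot: [-162.4, 89.9, -160.5]
ft_force: [0.9, 0.7, 0.4]
width: 0.0003
```

```bash
python3 s.py 10 0 98; cat > look.py <<'E'
from rig import ctrl
from h import *
import cv2,sys
boxes={"top":(165,115,150,125),"side":(215,125,165,150)};o=[]
for c in("top","side"):
    r=ctrl.read_camera(c); im=r["frame"][:,:,::-1]
    x,y,w,h=boxes[c]; z=cv2.resize(im[y:y+h,x:x+w],(400,400*h//w),interpolation=cv2.INTER_CUBIC)
    o.append(cv2.copyMakeBorder(z,0,400-z.shape[0],0,0,0))
    print(c,ctrl.place_of("turnbuckle_tip",c),ctrl.place_of("spare_turnbuckle_tip",c))
cv2.imwrite(sys.argv[1],np.hstack(o))
E
python3 look.py pics/l1.png
```

```text
t 3.35 press-frame mm -65.4 -0.8 98.2 J [ 19.  27. -14.  49.  -0.  17.] F [0.9 0.7 0.4] w 0.0003329825161019983
tool delta [ 0.  1. 75.] z heading 1.9
top [{'at': [0.5928, 0.1962, 0.1031], 'p': 0.47}] [{'at': [0.5696, -0.2366, 0.1035], 'p': 0.81}]
side [{'at': [0.5924, 0.1878, 0.1033], 'p': 0.87}] [{'at': [0.5677, -0.2379, 0.105], 'p': 0.74}, {'at': [0.5913, 0.1883, 0.1053], 'p': 0.33}]
```

View pics/l1.png

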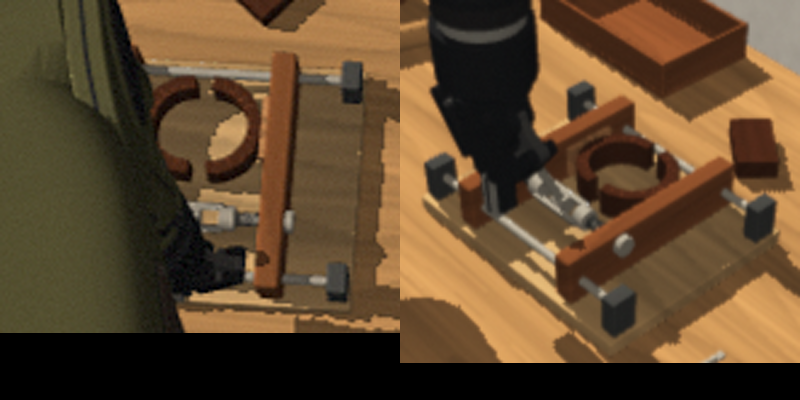

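```bash
python3 - <<'E'
from h import *
r=dict(vertical_fov=53.015,cx=320.405,cy=248.31,position=np.array([.1632,-.41995,.67999]),rotation=[45.4245,-1.0631,-41.8126])
for z in(60,73,98): print(z,(proj(r,press((.6195,.193),.04,[(-65,-1,z),(-65-11,-14,z),(-65+11,-14,z)]))-[215,125])/.4125+[400,0])
E
```

```text
60 [[499.62478096 222.41509593]
 [499.03971433 236.38458571]
 [520.44625984 224.07281202]]
73 [[498.40311136 210.10159103]
 [497.79623339 224.04785533]
 [519.4269255  211.76264121]]
98 [[495.9853766  185.73265454]
 [495.33440275 199.6237248 ]
 [517.40955978 187.39956875]]
```

Request:
carry_out:
  deltas: [3,1,12,0,255,3,1,24,0,255,3,1,35,0,255,3,1,45,0,255,3,1,55,0,255]

```text
t: 4.28
eef_pos: [0.609, 0.1926, 0.0948]
tcp_rot: [178.9, 89.9, -179.1]
ft_force: [-5.3, -0.3, 1.9]
width: -0.0001
```

```bash
python3 s.py 10 0 95;python3 look.py pics/l2.png
```

```text
t 4.275 press-frame mm -10.5 0.1 94.8 J [18. 32. -6. 52.  0. 16.] F [-5.3 -0.3  1.9] w -5.472465085992697e-05
tool delta [-0.  0. 20.] z heading 2.0
top [] [{'at': [0.5697, -0.2381, 0.1043], 'p': 0.67}]
side [] [{'at': [0.5708, -0.237, 0.1027], 'p': 0.79}]
```

View pics/l2.png

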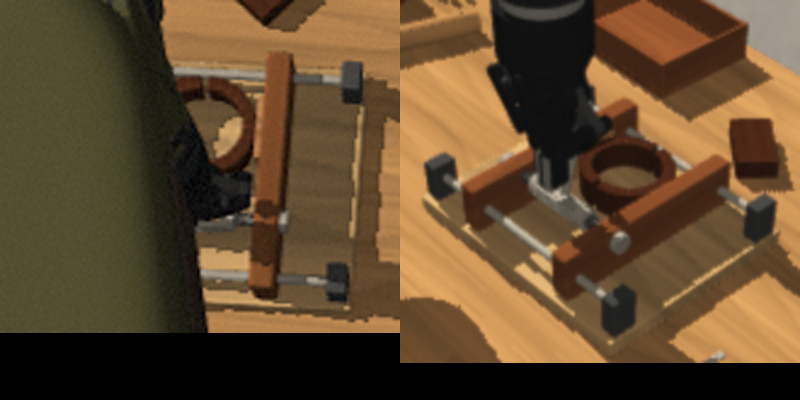

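Request:
carry_out:
  deltas: [0,0,5,0,255,0,0,9,0,255,0,0,13,0,255,0,0,15,0,255,0,0,16,0,255]

```text
t: 5.2
eef_pos: [0.6256, 0.1934, 0.0954]
tcp_rot: [17.6, 90.0, 19.6]
ft_force: [-3.3, 0.3, 1.0]
width: 0.0002
```

Request:
carry_out:
  deltas: [0,0,1,0,255,0,0,2,0,255,0,0,2,0,255]

```text
t: 5.58
eef_pos: [0.6277, 0.1934, 0.0955]
tcp_rot: [10.4, 90.0, 12.4]
ft_force: [-3.2, 0.5, 2.0]
width: 0.0001
```

Press-frame x is now about +8 mm and there is no stop force yet.

Request:
carry_out:
  deltas: [0,0,1,0,255,0,0,2,0,255,0,0,3,0,255,0,0,3,0,255]

```text
t: 6.08
eef_pos: [0.6292, 0.1934, 0.0952]
tcp_rot: [179.7, 89.9, -178.3]
ft_force: [-5.9, -0.4, 2.9]
width: 0.0002
```

Request:
carry_out:
  deltas: [0,0,1,0,255,0,0,2,0,255,0,0,2,0,255]

```text
t: 6.45
eef_pos: [0.6295, 0.1934, 0.0951]
tcp_rot: [179.7, 89.7, -178.2]
ft_force: [-8.8, 0.5, 5.2]
width: 0.0002
```

Request:
carry_out:
  deltas: [0,0,2,0,255,0,0,4,0,255,0,0,4,0,255,0,0,4,0,255]

```text
t: 6.95
eef_pos: [0.63, 0.1934, 0.0949]
tcp_rot: [-179.9, 89.3, -177.9]
ft_force: [-16.1, -0.0, 11.2]
width: -0.0
```

Request:
carry_out:
  deltas: [0,0,-15,0,255,0,0,-40,0,255,0,0,-70,0,255,0,0,-90,0,255,-60,0,-100,0,255]

```text
t: 7.58
eef_pos: [0.5326, 0.1886, 0.1515]
tcp_rot: [-155.9, 89.5, -153.9]
ft_force: [1.3, 0.1, 0.4]
width: -0.0001
```

Request:
carry_out:
  deltas: [-60,0,-40,0,255,-90,0,-90,0,255,-110,0,-130,0,255,-110,0,-150,0,255,-110,0,-150,0,255]

```text
t: 8.2
eef_pos: [0.3867, 0.185, 0.2653]
tcp_rot: [3.2, 89.9, 5.3]
ft_force: [1.0, -0.1, -0.4]
width: 0.0001
```

```bash
python3 s.py 10 0 95;python3 look.py pics/l3.png
```

```text
t 8.2 press-frame mm -233.0 1.3 265.3 J [ 26.   5. -19.  66.  -0.  24.] F [ 1.  -0.1 -0.4] w 0.00012382146049116932
tool delta [171.  -0. 243.] z heading 2.1
top [{'at': [0.6649, 0.1959, 0.0845], 'p': 0.79}] [{'at': [0.569, -0.2391, 0.1036], 'p': 0.93}]
side [{'at': [0.6632, 0.1906, 0.0895], 'p': 0.86}] [{'at': [0.5678, -0.2379, 0.1006], 'p': 0.76}]
```

View pics/l3.png

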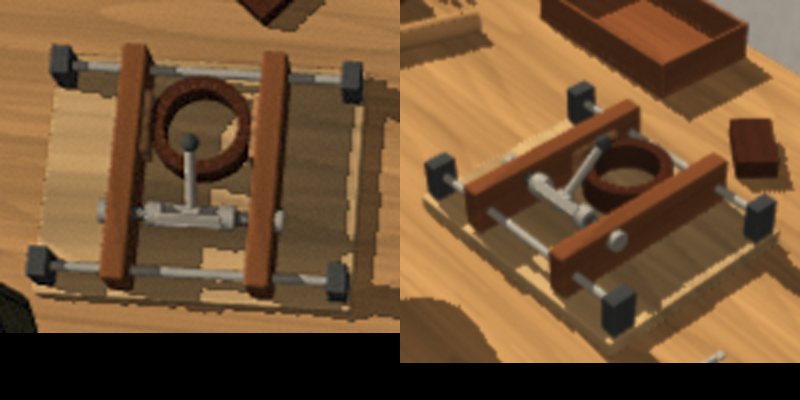

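```bash
python3 -c "
from rig import ctrl
print(ctrl.close_job())"
```

```text
the job is handed in; nothing more can be done
None
```

The turnbuckle on the bangle press is swung fully over to its stop, and the two bangle halves have met. I pushed the bar across with the closed fingers in one +x stroke, then backed the arm off and raised it clear.

- **At the stop:** while still pushing, the sensed force rose from about 4 N to roughly 20 N, and the finger moved less than 1 mm more. That is what a hard stop should feel like.
- **Bar position:** both cameras then placed the ball about 45 mm to +x of the axis and 87 mm high. That is a lean of about 0.88 rad against the nominal 0.90, within the networks' 4 mm error.
- **Bangle and jaws:** the last pictures show the bangle as one closed ring with both jaws drawn in.
- **Spare press:** its ball reads the same as at the start to within about 3 mm, so I take it as untouched.
- **Handing in:** the clock stood at about 8.3 s of the 27 s allowed, with the arm well clear of everything. The close call gave no verdict.

No check failed. The networks did not find the ball while the gripper hid it partway through the stroke.

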